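# Pop and open the spring-lid case

## Task

Two spring-lid spares cases stand on the welding table. Open the wider one: press its front release tab down so that the lid springs up, then push the lid over until it is fully open and stays resting back on its hinge stop. Work gently with the fingertips only: do not grip, lift or shove the cases, leave the narrower case shut and leave the things around alone.

Things in the scene. Friction and masses are not known exactly. Their poses are not given: they have to be found in the camera images.
- wide_case: the wider of two steel cases of the same make standing loose on the table, 100 deep, 130 wide, 55 high with the lid shut, over 2 kg. Origin: centre of its underside; x points from the tab side (front) to the hinge side (back), y to its left seen from the front, z up. Its walls are 3 thick; the lid is a flat plate 4 thick that covers the whole case and has a latch tongue, 22 wide, in the middle of its front edge that stands 8 beyond that edge, 108 from the hinge line
- narrow_case: the narrower of two steel cases of the same make standing loose on the table, 100 deep, 85 wide, 55 high with the lid shut, over 2 kg. Origin: centre of its underside; x points from the tab side (front) to the hinge side (back), y to its left seen from the front, z up. It has the same lid and tab as the wider one and must stay shut
- wide_lid (a joint): angle of the wider case's lid about its back hinge, rad: 0 shut, about 0.7 after it has sprung up (a spring pin lifts it no farther), 1.57 upright, 1.9 against its stop. Below upright it sinks back to 0.7 when let go, past upright it falls onto the stop and stays. It moves with well under 3 N at the edge
- narrow_lid (a joint): angle of the narrower case's lid, rad: 0 shut, grows as it opens
- wide_tab (a joint): angle of the wider case's release tab, rad: 0 at rest, grows as its outer end is pressed down, stop at 0.42. The hook lets the lid go at about 0.25; a spring returns the tab. Pressing it at its point wide_tab_pad takes about 2 N at first, 4 N to release, 5 N at the stop
- wide_tab_pad (a point): the point to press on the wider case's release tab, on top of the tab and 16 from its outer end: 97 in front of the case's centre and 37 above the table at rest, and it goes down 17 at the stop, 10 to release. The tab is a dark steel plate 32 wide and 5 thick that stands out of the front of the case; its pivot is 42 behind this point along the case's x, and over the pivot a hook stands up to 60 above the table. Press straight down here
- wide_hinge (a point): middle of the wider case's lid hinge line (along the case's y), 50 behind the case's centre and 53 above the table
- wide_lid_edge (a point): middle of the front edge of the wider case's lid, on its underside, 100 from the hinge line. Sprung up, it stands about 65 higher than when shut; then it can be pushed from the front on its arc, up and over towards the hinge (pushed level only, without rising, it can jam on the finger)
- gas_cup: pink ceramic gas cup, 18 across and 38 tall, standing behind the wider case; origin at the centre of its foot. Leave it alone
- table_pin: steel clamping pin, 29 across and 45 tall, standing behind the narrower case; origin at the centre of its foot. Leave it alone
- v_block: ground steel V-block, 45 x 50 x 40, in front of the cases; origin at the centre of its underside. Leave it alone

How it is judged (in metres and radians):
On the way, in this order (a step that is already met when the one before it is completed fails the run):
1. the wider case's release tab is pressed down (value of joint wide_tab above 0.15 rad), for 0.04 s.
2. the wider case's lid has sprung up (value of joint wide_lid above 0.3 rad), for 0.1 s.
At the end, for the whole second after the job is handed in: The wider case's lid rests open on its stop (more than 1.75 rad) and is still, its tab has sprung back, the case stands flat within 40 mm of where it was, and the narrower case is shut and within 30 mm of where it was (value of joint wide_lid above 1.75 rad and velocity of joint wide_lid between -0.1 and 0.1 rad/s and value of joint wide_tab below 0.08 rad and value of joint narrow_lid below 0.1 rad and distance of wide_case from where it was at the start of the episode below 0.04 m and angle between wide_case's own z axis and vertical below 0.1 rad and distance of narrow_case from where it was at the start of the episode below 0.03 m); the robot touches nothing.
It fails at once if the narrower case's lid is let up (value of joint narrow_lid above 0.15 rad).
It fails at once if a case is lifted or tipped over (height (world z) of any of wide_case, narrow_case above 0.025 m or angle between wide_case's own z axis and vertical above 0.35 rad).
It fails at once if the wider case is gripped or forced (more than 30 N from the fingers) (contact force between the fingers and wide_case above 30 N).
It fails at once if a thing standing around is moved more than 30 mm (distance of any of gas_cup, table_pin, v_block from where it was at the start of the episode above 0.03 m).
It also fails if it takes over 48 s, if anything falls off the work surface, if the arm or the gripper's body presses on something with over 40 N, if the wrist force passes 120 N, or if a joint passes its speed limit or range.

## Robot

A 7-joint arm with a two-finger parallel gripper is mounted at the origin on the work surface; the furniture and walls round the work are solid. World frame = base frame: x ahead of the robot, y to its left, z up, the work surface at z = 0. Lengths are in m, angles in degrees, forces in N, time in s.
With the tool pointing down it reaches from about 0.425 to 0.875 m from the base axis. Payload 4.7 kg.
Tool frame: the origin (TCP) lies at the very end of the fingers, on their centre line; the grasp point (between the pads) lies 19 mm behind it; z points along the fingers, y is the line along which they close (so a half turn about z gives the same grasp; the last joint's range is limited). The gripper opens to 87 mm and grips with 3 to 60 N. Pads are 19 mm wide; open, the fingers measure 117 mm over their backs; the gripper's body (75 mm by 190 mm) begins 51 mm behind the grasp point.
Start: joints at [71.855, 18.392, -4.016, 83.108, 1.295, 78.541, -3.26], TCP at [0.211, -0.615, 0.223] pointing down, gripper open.
Joint ranges: [-163.93, 163.93], [-17.29, 119.83], [-79.2, 71.16], [3.27, 140.29], [-89.18, 269.18], [5.43, 117.66], [-154.24, 154.24]. Speed limits (degrees/s): [147.25, 147.25, 180, 180, 180, 180, 180].

## Interface

Orientations are given as [roll, pitch, yaw] about the fixed x, y, z axes, in that order (R = Rz(yaw) Ry(pitch) Rx(roll)).
In Python, from cell import get_obs, eyes, env gives the robot as it stands.
- The arm moves only by the tool servo_tool, never from a script. Its argument "series" is a list that holds one entry, the list of rows, each a list of 7 numbers: the shift along the tool's x, y, z in units of 300 mm (1.0 is 300 mm), then the turn, a rotation vector about the tool's x, y, z in units of pi rad (1.0 is pi rad), then the opening, from 0 (shut) to 1 (fully open). In form: [[[tx, ty, tz, wx, wy, wz, gripper], ...]]. A call has 1 to 12 rows; each row is the pose to reach, as a shift and turn from the pose commanded when the call began, along the tool's axes at that moment, turning the shorter way round; what a row does not reach only later rows make up. A row lasts 1/12 s, in which the tool goes at most 41.7 mm and 7.16 degrees, less where a joint would pass 70% of its speed; a pose out of reach is approached as far as the arm can. A call with a number of a shift or a turn outside -1 to 1 is refused whole. A call with a gripper value outside its range is refused whole. The fingers move at their own pace and stop on an object; "grip_force" is the grip in N (left out, the last holds). Time passes only in rows, so rows that repeat a pose let the fingers close. It gives the time, the measured TCP pose, the force, the opening and the grip force at its end, in the units of the state.
- get_obs(): the state, without advancing time (a new reading comes with each control period).
- eyes.read_camera(name): name is "scene" or "top"; returns a dict with "frame" (480x640x3 uint8, red, green, blue), "depth" (480x640 float32, m along the optical axis (not along the pixel's ray), 0 where there is no reading), "fx", "fy", "cx", "cy" (pixels), "distortion" ([k1, k2, p1, p2, k3] as OpenCV has them; the pictures are not rectified), "origin" and "rotation" of the camera in the world. Camera axes: x right, y down, z forward; pixel columns grow to the right and rows downward; lengths in m; the calibration is good to about 2 mm. A picture is of the moment at which its call begins.
- env.sign_off(): hands the job in; it is judged then, once.
The state is a dict: "time_s": time; "qpos": joint angles; "joint_velocities": joint speeds; "effort": joint torques, N m; "tool_pos": TCP position; "tool_rot": TCP orientation; "force": force on the tool from outside, world axes, zero at the start; "wrist_torque": the same for the moment, N m; "grip_width": finger opening in m; "grasp_force": force on a finger pad.
Only numpy, scipy, OpenCV 4.12 (cv2) and the standard library are available. Lean on these libraries where they do the work, as an engineer would, in place of code of your own. Each camera call takes 0.05 s, during which the arm holds its last target. There are 200 camera calls.

## Working session

There is one attempt and no reset: what is moved stays moved. The work goes in short steps, Python scripts to look and compute and a tool call to move; the robot and the scene stay as the last step left them, time stands still between calls to the robot, and variables do not carry over. Pictures are saved under pics/ and viewed, at most 10 in all, crops included, and the job is handed in when it is done.

Besides the shell and the picture viewer there is one more tool, called after "Call:" by a JSON object that holds its "name" and its "arguments". servo_tool: Moves the arm, as the interface text tells. Shifts and turns lie within -1 to 1; 1 stands for 300 mm of shift or pi rad of turn. Its arguments: {"type":"object","properties":{"series":{"type":"array"},"grip_force":{"type":"number"}},"required":["series"]}

```bash
mkdir -p pics; ls; python3 - <<'E'
from cell import get_obs, eyes
import cv2,pickle
o=get_obs();print({k:o[k] for k in('time_s','tool_pos','tool_rot','grip_width','force')})
for n in('scene','top'):
    c=eyes.read_camera(n);pickle.dump(c,open(n+'.pkl','wb'))
    cv2.imwrite(f'pics/{n}0.png',c['frame'][...,::-1]);print(n,c['fx'],c['cx'],c['cy'],c['distortion'],c['origin'],c['rotation'])
E
```

```text
pics
{'time_s': 0.0, 'tool_pos': array([ 0.21089317, -0.61427655,  0.22148597]), 'tool_rot': array([-1.79892950e+02,  9.07921717e-03,  1.89572528e+01]), 'grip_width': 0.08697747519916828, 'force': array([0.64761138, 0.37605286, 0.09835448])}
scene 481.0516064037909 316.5355386366643 239.04006406967778 [-0.072377  0.        0.        0.        0.      ] [0.17750491 0.56440892 0.58737821] [-1.29191672e+02 -9.33304672e-02 -1.46859763e+02]
top 441.982520678444 317.6898813314133 239.73709862673502 [-0.06966897  0.          0.          0.          0.        ] [0.47842244 0.02070464 0.93231575] [-177.44904026   -1.45098304  -88.94988149]
```

View pics/scene0.png

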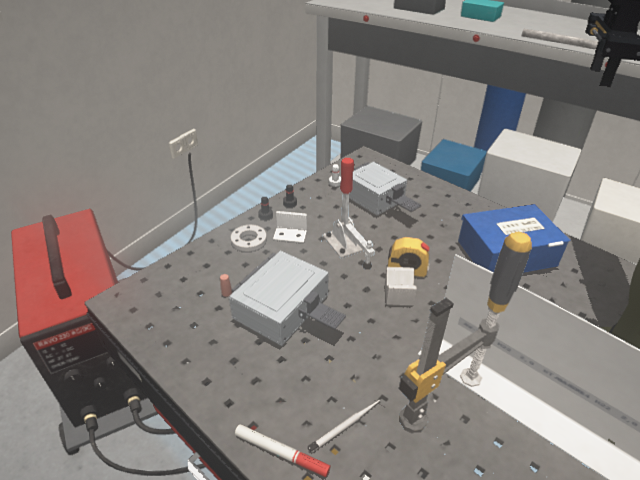

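View pics/top0.png

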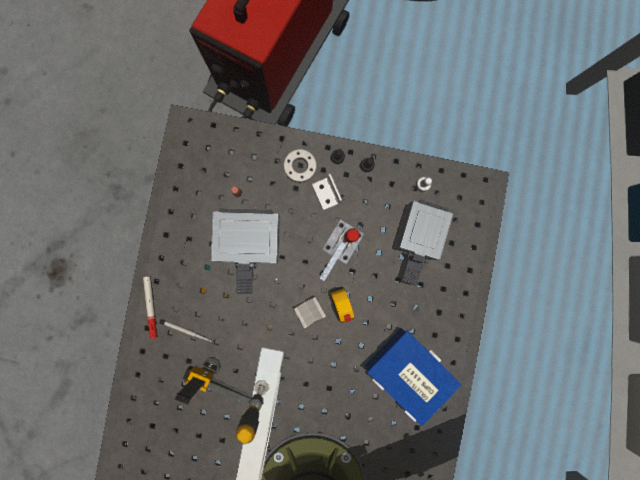

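The scene view shows the wide case around (280,295) with its tab at (322,318). In the top view the wide lid is centred at (245,237) and its tab at (244,278). The narrow case is at (428,230), the gas cup at (236,190), and there are two clamps nearby.

```bash
cat > h.py <<'E'
import numpy as np,cv2,pickle
from scipy.spatial.transform import Rotation as R
def cloud(c):
    K=np.array([[c['fx'],0,c['cx']],[0,c['fy'],c['cy']],[0,0,1]])
    v,u=np.mgrid[:480,:640]
    p=cv2.undistortPoints(np.stack([u,v],-1).reshape(-1,1,2).astype(float),K,np.array(c['distortion'])).reshape(480,640,2)
    r=np.array(c['rotation']); M=r if r.ndim==2 else R.from_euler('xyz',r,degrees=True).as_matrix()
    P=np.dstack([p,np.ones((480,640))])*c['depth'][...,None]
    return P@M.T+np.array(c['origin']),c['depth']>0
E
python3 - <<'E'
from h import *
for n in('top','scene'):
    c=pickle.load(open(n+'.pkl','rb'));P,ok=cloud(c);Z=P[...,2]
    tb=ok&(abs(Z)<.03)&(P[...,0]>.2)&(P[...,0]<.9)&(abs(P[...,1])<.4)
    print(n,'table z',np.median(Z[tb]))
    # lids
    m=(ok&(Z>.046)&(Z<.066)&(P[...,0]>.3)).astype(np.uint8)
    k,l,s,ce=cv2.connectedComponentsWithStats(m)
    for i in range(1,k):
        if s[i,4]>150:
            q=P[l==i];r=cv2.minAreaRect(q[:,:2].astype(np.float32)*1000);print('lid',s[i],r,np.median(q[:,2]))
    # tab: dark points near z .03-.045
    m=(ok&(Z>.025)&(Z<.046)&(c['frame'].max(2)<90)&(P[...,0]>.3)).astype(np.uint8)
    k,l,s,ce=cv2.connectedComponentsWithStats(m)
    for i in range(1,k):
        if s[i,4]>60:
            q=P[l==i];r=cv2.minAreaRect(q[:,:2].astype(np.float32)*1000);print('tab',s[i],r,np.median(q[:,2]))
    m=(ok&(Z>.075)&(P[...,0]>.1)&(P[...,0]<1)&(abs(P[...,1])<.5)).astype(np.uint8)
    k,l,s,ce=cv2.connectedComponentsWithStats(m)
    for i in range(1,k):
        if s[i,4]>40:
            q=P[l==i];print('tall',s[i],q.min(0).round(3),q.max(0).round(3))
E
```

```text
top table z -0.00026110441491694614
lid [ 399  200   54   63 2252] ((537.7388916015625, -217.33282470703125), (85.59293365478516, 121.40857696533203), 74.17872619628906) 0.055341897758979075
lid [ 211  209   67   62 3483] ((515.6768188476562, 145.17706298828125), (129.7058563232422, 121.1147689819336), 89.08863830566406) 0.056369735401287424
lid [320 242  25  39 235] ((476.3940124511719, -30.51632308959961), (11.239738464355469, 84.02899169921875), 60.28305435180664) 0.04979919795861376
lid [331 289  23  33 466] ((387.0833435058594, -52.78145217895508), (61.121559143066406, 31.056459426879883), 19.913724899291992) 0.06010786776238647
lid [388 330  44  23 465] ((320.7974548339844, -187.0657501220703), (88.05412292480469, 40.495758056640625), 89.04601287841797) 0.06316462840345116
tab [397 201  16  47  94] ((554.9736938476562, -178.35458374023438), (1.7142276763916016, 99.1844253540039), 73.91548919677734) 0.03562614322152996
tab [402 250  21  36 401] ((465.3061828613281, -196.05056762695312), (35.666114807128906, 67.65765380859375), 81.18956756591797) 0.03774870071060488
tab [236 263 
[... 1346 characters left out ...]
85430908203), (61.851539611816406, 34.03998947143555), 18.9537410736084) 0.05853293857748065
lid [ 229  251  100   77 4377] ((515.8546142578125, 143.10623168945312), (131.93789672851562, 122.29834747314453), 89.64254760742188) 0.05717408474446528
tab [ 328   34  241   57 1499] ((743.87060546875, -1059.5054931640625), (887.6204223632812, 22.43392562866211), 0.042918723076581955) 0.03558081150738446
tab [391 255  30  12 219] ((386.6272277832031, -39.232276916503906), (50.200408935546875, 5.860641002655029), 21.029582977294922) 0.03420437831049605
tall [340 158  15  56 565] [ 0.51  -0.069  0.075] [ 0.532 -0.046  0.181]
tall [  398   231   199   172 13079] [0.1   0.059 0.075] [0.286 0.245 0.267]
```

Call:
{"name": "servo_tool", "arguments": {"series": [[[0.12,-0.057,-0.05,0,0,0.013,0],[0.23,-0.114,-0.1,0,0,0.026,0],[0.35,-0.17,-0.133,0,0,0.04,0],[0.47,-0.23,-0.133,0,0,0.053,0],[0.58,-0.285,-0.133,0,0,0.066,0],[0.7,-0.34,-0.133,0,0,0.08,0],[0.815,-0.4,-0.133,0,0,0.093,0],[0.932,-0.455,-0.133,0,0,0.1053,0],[0.932,-0.455,-0.133,0,0,0.1053,0]]], "grip_force": 10}}

```text
time_s: 0.85
tool_pos: [0.4387, -0.3859, 0.2623]
tool_rot: [-179.7, -0.2, 0.7]
force: [0.7, 0.3, 0.4]
grip_width: 0.0346
grasp_force: 0.0
```

Call:
{"name": "servo_tool", "arguments": {"series": [[[0.015,-0.12,0,0,0,0,0],[0.03,-0.24,0,0,0,0,0],[0.045,-0.36,0,0,0,0,0],[0.06,-0.48,0,0,0,0,0],[0.075,-0.6,0,0,0,0,0],[0.09,-0.72,0,0,0,0,0],[0.1,-0.84,0,0,0,0,0],[0.1,-0.95,0,0,0,0,0],[0.1,-0.95,0,0,0,0,0]]]}}

```text
time_s: 1.6
tool_pos: [0.4616, -0.1019, 0.2627]
tool_rot: [-179.9, -0.0, 0.6]
force: [-0.3, 0.7, 0.1]
grip_width: 0.001
grasp_force: 0.0
```

```bash
python3 -c "
from cell import get_obs
o=get_obs();print(o['tool_pos'],o['tool_rot'],o['qpos'])"
```

```text
[ 0.46161743 -0.10185895  0.26265521] [-1.79871360e+02 -1.64337837e-02  6.37075341e-01] [ 37.65577486  -3.61310764 -26.85507258 102.80082647  -1.78545986
  80.43755594 -78.21930814]
```

Call:
{"name": "servo_tool", "arguments": {"series": [[[0,-0.1,0,0,0,0,0],[0,-0.2,0,0,0,0,0],[-0.02,-0.3,0,0,0,0,0],[-0.04,-0.4,0,0,0,0,0],[-0.06,-0.5,0.03,0,0,0,0],[-0.08,-0.6,0.06,0,0,0,0],[-0.1,-0.7,0.1,0,0,0,0],[-0.13,-0.8,0.15,0,0,0,0],[-0.13,-0.82,0.2,0,0,0,0],[-0.13,-0.82,0.25,0,0,0,0],[-0.13,-0.82,0.25,0,0,0,0]]]}}

```text
time_s: 2.52
tool_pos: [0.42, 0.1359, 0.1847]
tool_rot: [179.9, 0.3, 0.1]
force: [-0.9, -0.2, -0.9]
grip_width: 0.0006
grasp_force: 0.0
```

```bash
python3 - <<'E'
from cell import get_obs,eyes
import cv2
o=get_obs();print(o['tool_pos'],o['tool_rot'],o['qpos'],o['force'])
c=eyes.read_camera('scene');cv2.imwrite('pics/s1.png',c['frame'][...,::-1])
E
```

```text
[0.41998434 0.135936   0.18471526] [1.79940273e+02 2.89026306e-01 1.21607439e-01] [  25.74378885   -5.52251232  -44.02469375  112.47607155   -4.0706126
   71.83768067 -106.73542737] [-0.92569016 -0.2151633  -0.85164545]
```

View pics/s1.png

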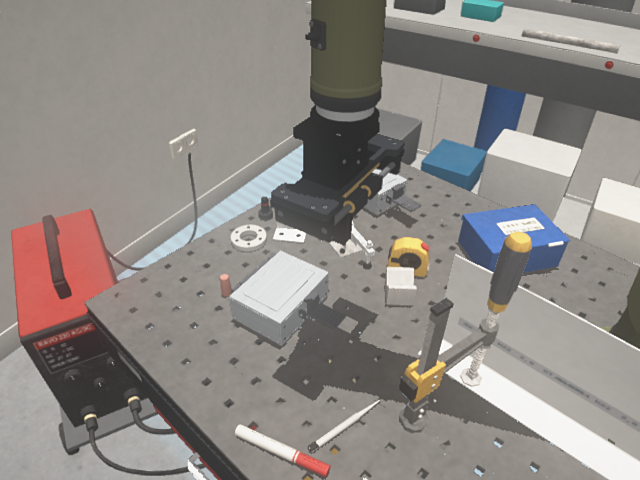

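The gripper hangs clear above the tab, with its fingertips near (350,235). The case and clamps are untouched. I'll go down and press.

Call:
{"name": "servo_tool", "arguments": {"series": [[[0.007,-0.027,0.1,0,0,0,0],[0.007,-0.027,0.2,0,0,0,0],[0.007,-0.027,0.3,0,0,0,0],[0.007,-0.027,0.38,0,0,0,0],[0.007,-0.027,0.43,0,0,0,0],[0.007,-0.027,0.46,0,0,0,0],[0.007,-0.027,0.47,0,0,0,0],[0.007,-0.027,0.48,0,0,0,0],[0.007,-0.027,0.48,0,0,0,0]]]}}

```text
time_s: 3.32
tool_pos: [0.4252, 0.1441, 0.0441]
tool_rot: [-180.0, -0.1, -0.0]
force: [-0.9, 0.1, 0.9]
grip_width: 0.0007
grasp_force: 0.0
```

Call:
{"name": "servo_tool", "arguments": {"series": [[[-0.005,0,0.012,0,0,0,0],[-0.005,0,0.024,0,0,0,0],[-0.005,0,0.036,0,0,0,0],[-0.005,0,0.046,0,0,0,0],[-0.005,0,0.056,0,0,0,0],[-0.005,0,0.066,0,0,0,0],[-0.005,0,0.066,0,0,0,0],[-0.005,0,0.066,0,0,0,0]]]}}

```text
time_s: 3.98
tool_pos: [0.4243, 0.1444, 0.0243]
tool_rot: [-180.0, -0.1, -0.0]
force: [0.5, -1.3, 6.2]
grip_width: 0.0005
grasp_force: 2.8
```

```bash
python3 - <<'E'
from cell import get_obs,eyes
import cv2
o=get_obs();print(o['tool_pos'],o['force'])
c=eyes.read_camera('scene');cv2.imwrite('pics/s2.png',cv2.resize(c['frame'][140:380,180:500,::-1],None,fx=2,fy=2))
E
```

```text
[0.42426914 0.14442918 0.0243016 ] [ 0.51842931 -1.33518632  6.16797949]
```

View pics/s2.png

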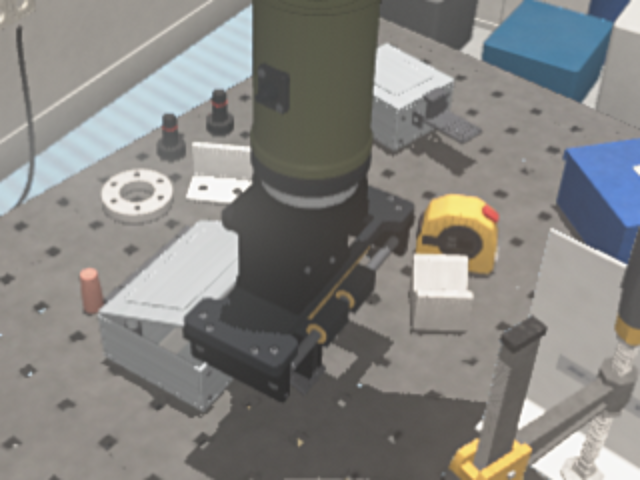

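The lid has let go and sprung up at the left of the gripper, from about (105,310) to (240,230). I'll back off and measure it.

Call:
{"name": "servo_tool", "arguments": {"series": [[[-0.03,0,-0.03,0,0,0,0],[-0.06,0,-0.08,0,0,0,0],[-0.06,0,-0.14,0,0,0,0],[-0.06,0,-0.2,0,0,0,0],[-0.06,0,-0.25,0,0,0,0],[-0.06,0,-0.25,0,0,0,0]]]}}

```text
time_s: 4.53
tool_pos: [0.4066, 0.1447, 0.1009]
tool_rot: [180.0, -0.3, -0.0]
force: [0.5, -0.2, 0.3]
grip_width: 0.0002
grasp_force: 0.0
```

```bash
cat > lid.py <<'E'
from cell import get_obs,eyes
from h import *
import sys
o=get_obs();print(o['tool_pos'],o['tool_rot'],o['force'],o['time_s'])
for n in('scene','top'):
    c=eyes.read_camera(n);P,ok=cloud(c);cv2.imwrite(f'pics/{n}_{sys.argv[1]}.png',c['frame'][...,::-1])
    f=c['frame'].astype(int)
    m=ok&(P[...,0]>.46)&(P[...,0]<.66)&(P[...,1]>.07)&(P[...,1]<.22)&(P[...,2]>.05)&(P[...,2]<.2)&(f.min(2)>100)
    q=P[m]
    if len(q)<30: print(n,'few',len(q));continue
    print(n,len(q))
    for y0 in np.arange(.07,.22,.03):
        s=q[(q[:,1]>y0)&(q[:,1]<y0+.03)]
        if len(s)>15: print(round(y0,2),len(s),'x',s[:,0].min().round(3),s[:,0].max().round(3),'z',s[:,2].min().round(3),s[:,2].max().round(3),'slope deg',np.degrees(np.arctan2(-np.polyfit(s[:,0],s[:,2],1)[0],1)).round(1))
E
python3 lid.py a
```

```text
[0.40661804 0.14466727 0.10088592] [ 1.79991800e+02 -2.75395723e-01 -7.00199716e-03] [ 0.472484   -0.15974677  0.29383351] 4.5333
scene 1393
0.07 120 x 0.496 0.574 z 0.055 0.121 slope deg 40.7
0.1 191 x 0.496 0.576 z 0.054 0.121 slope deg 40.3
0.13 237 x 0.46 0.577 z 0.05 0.11 slope deg -2.2
0.16 342 x 0.472 0.577 z 0.05 0.122 slope deg 12.2
0.19 503 x 0.472 0.576 z 0.05 0.123 slope deg 13.4
top 2671
0.07 440 x 0.472 0.569 z 0.05 0.122 slope deg 22.3
0.1 591 x 0.471 0.569 z 0.05 0.121 slope deg 34.3
0.13 648 x 0.473 0.57 z 0.05 0.127 slope deg 34.6
0.16 606 x 0.472 0.57 z 0.05 0.124 slope deg 30.5
0.19 386 x 0.474 0.571 z 0.05 0.123 slope deg 28.1
```

The lid stands at about 40°, with its edge near x 0.496, z 0.12. I'll push it along its arc.

Call:
{"name": "servo_tool", "arguments": {"series": [[[0.08,0,0,0,0,0,0],[0.16,0,0,0,0,0,0],[0.21,0,0,0,0,0,0],[0.235,0,0,0,0,0,0],[0.25,0,-0.005,0,0,0,0],[0.265,0,-0.015,0,0,0,0],[0.28,0,-0.03,0,0,0,0],[0.295,0,-0.04,0,0,0,0],[0.31,0,-0.05,0,0,0,0],[0.33,0,-0.063,0,0,0,0],[0.33,0,-0.063,0,0,0,0]]]}}

```text
time_s: 5.55
tool_pos: [0.5059, 0.1444, 0.1188]
tool_rot: [-180.0, -0.2, -0.0]
force: [-0.4, -0.3, 0.2]
grip_width: 0.0009
grasp_force: 0.2
```

```bash
python3 lid.py b
```

```text
[0.50588952 0.14444193 0.11884333] [-1.79957616e+02 -1.97785982e-01 -2.66446918e-02] [-0.42274256 -0.31542897  0.20269951] 5.55
scene 897
0.07 74 x 0.47 0.57 z 0.05 0.061 slope deg -0.5
0.1 65 x 0.466 0.57 z 0.05 0.198 slope deg 20.1
0.13 137 x 0.463 0.57 z 0.05 0.197 slope deg 10.9
0.16 182 x 0.467 0.572 z 0.05 0.197 slope deg -1.3
0.19 439 x 0.472 0.572 z 0.05 0.143 slope deg -3.1
top 318
0.07 77 x 0.521 0.569 z 0.052 0.143 slope deg 59.4
0.1 144 x 0.52 0.568 z 0.061 0.143 slope deg 58.3
0.13 83 x 0.555 0.57 z 0.058 0.091 slope deg 63.0
```

The lid is at about 59° (1.03 rad), as planned, so I'll carry on over the top.

Call:
{"name": "servo_tool", "arguments": {"series": [[[0.02,0,-0.014,0,0,0,0],[0.045,0,-0.027,0,0,0,0],[0.07,0,-0.039,0,0,0,0],[0.1,0,-0.05,0,0,0,0],[0.13,0,-0.056,0,0,0,0],[0.16,0,-0.06,0,0,0,0],[0.195,0,-0.062,0,0,0,0],[0.225,0,-0.062,0,0,0,0],[0.255,0,-0.062,0,0,0,0],[0.275,0,-0.062,0,0,0,0],[0.275,0,-0.062,0,0,0,0]]]}}

```text
time_s: 6.57
tool_pos: [0.5865, 0.1443, 0.1355]
tool_rot: [-180.0, 0.1, -0.0]
force: [-2.0, -0.7, -1.1]
grip_width: 0.0007
grasp_force: 0.5
```

```bash
python3 lid.py c
```

```text
[0.58646527 0.1442738  0.13554391] [-1.79979577e+02  1.28753422e-01 -1.68654883e-02] [-1.97791973 -0.68425526 -1.0717138 ] 6.5667
scene 4026
0.07 677 x 0.47 0.604 z 0.05 0.151 slope deg -40.2
0.1 687 x 0.471 0.602 z 0.05 0.151 slope deg -39.9
0.13 775 x 0.463 0.608 z 0.05 0.176 slope deg -36.5
0.16 1026 x 0.471 0.606 z 0.05 0.15 slope deg -39.5
0.19 861 x 0.472 0.606 z 0.05 0.15 slope deg -37.9
top 71
0.07 37 x 0.504 0.604 z 0.05 0.153 slope deg -50.6
0.1 34 x 0.569 0.604 z 0.051 0.152 slope deg -70.5
```

The lid is past upright, on or near its stop. I'll withdraw forward, then up.

Call:
{"name": "servo_tool", "arguments": {"series": [[[-0.06,0,0,0,0,0,0],[-0.16,0,0,0,0,0,0],[-0.27,0,0,0,0,0,0],[-0.37,0,-0.05,0,0,0,0],[-0.45,0,-0.15,0,0,0,0],[-0.45,0.1,-0.27,0,0,0,0],[-0.45,0.2,-0.4,0,0,0,0],[-0.45,0.3,-0.4,0,0,0,0],[-0.45,0.4,-0.4,0,0,0,0],[-0.45,0.5,-0.4,0,0,0,0],[-0.45,0.5,-0.4,0,0,0,0],[-0.45,0.5,-0.4,0,0,0,0]]]}}

```text
time_s: 7.67
tool_pos: [0.4512, -0.0074, 0.2563]
tool_rot: [180.0, -0.1, -0.2]
force: [-0.1, 0.2, -0.3]
grip_width: 0.0002
grasp_force: 0.0
```

```bash
python3 lid.py d
```

```text
[ 0.45122988 -0.00744265  0.256299  ] [ 1.79954264e+02 -6.35075843e-02 -2.22143002e-01] [-0.07089093  0.23872518 -0.33847283] 7.6667
scene 4530
0.07 676 x 0.471 0.604 z 0.05 0.15 slope deg -39.8
0.1 879 x 0.471 0.603 z 0.05 0.151 slope deg -48.9
0.13 1071 x 0.46 0.61 z 0.05 0.159 slope deg -31.0
0.16 1040 x 0.471 0.605 z 0.05 0.151 slope deg -39.5
0.19 864 x 0.472 0.606 z 0.05 0.151 slope deg -38.1
top 333
0.07 67 x 0.49 0.605 z 0.05 0.151 slope deg -46.9
0.1 51 x 0.569 0.605 z 0.051 0.15 slope deg -70.0
0.13 60 x 0.473 0.608 z 0.05 0.158 slope deg -37.9
0.16 73 x 0.472 0.605 z 0.05 0.152 slope deg -36.7
0.19 82 x 0.474 0.604 z 0.05 0.152 slope deg -38.0
```

View pics/scene_d.png

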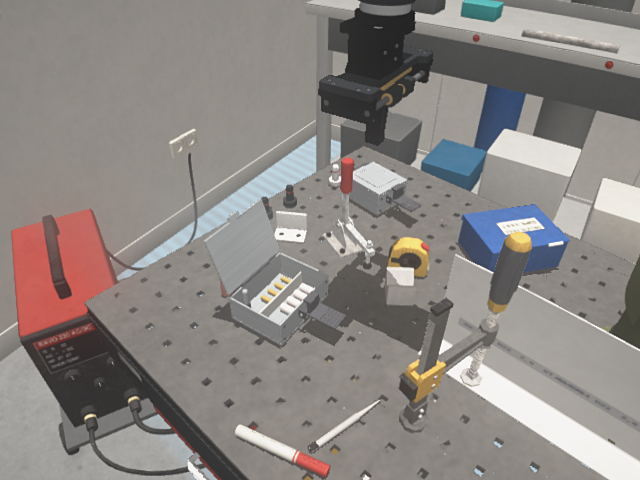

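The wide lid rests open at (240,245), its tab is back at (322,318), the narrow case at (378,188) is still shut, and the arm is clear.

```bash
python3 -c "
from cell import env
print(env.sign_off())"
```

```text
the job is handed in; nothing more can be done
None
```

The wide case's lid is open on its hinge stop, its tab has sprung back, the narrow case is still shut and the arm is clear; I handed the job in at about 8 s, and the sign-off gave no verdict.

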